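# Throw the gearbox selector lever into the pinned detent

## Task

Set the bench gearbox to the gear marked by the tall setting pin on its hood: press the black saddle at the end of the selector lever down to free the lever, throw it round to the pin, and feel for the detent there, which need not line up exactly with the pin, let it spring fully up into it, then take the hand away. Keep the lever held down past the other detents so that it springs up into none of them, and leave the tin, the aerosol, the small bottle and the stone where they stand.

Things in the scene. Friction and masses are not known exactly. Their poses are not given: they have to be found in the camera images.
- gearbox: Fixed grey bench gearbox, foot 173 x 220 mm, fan-shaped white hood with its top 112 mm up, pivot cap to 122 mm. Origin: on the worktop below the lever's vertical pivot; -x out of the front (to the robot), +y to the left, z up. From the pivot the hood reaches 110 mm, the casing (58 mm high) 118 mm, the foot (10 mm high) 128 mm: the saddle overhangs free.
- swing (a joint): Swing of the lever about the vertical pivot, rad, -0.60 to 0.55. 0: it points along the gearbox's -x; positive: towards +y. A lever point at radius r is at (-r cos s, r sin s) in the gearbox frame. It stays where left (light friction). It starts at -0.56 to -0.46, sprung up in a wide off slot whose end wall, somewhere from -0.43 to -0.29, stops it unless pressed down.
- tip (a joint): How far the lever is pressed down about a level pin at the pivot, 80 mm above the worktop, rad. 0: sprung fully up, in a detent or the off slot. Between detents it rides under the gate at about 0.07 (saddle 10 mm lower) and cannot rise. Stop at 0.125 (19 mm lower). The spring needs about 4 N on the saddle to start, 8 N at the stop. Hold it at 0.09 or more to pass detents and walls.
- saddle (a point): Middle of the floor of the black saddle on the lever's end, 155 mm from the pivot, 83 mm above the worktop when up. A channel: floor 46 mm along the lever, 44 mm wide between two 6 mm walls 13 mm above the floor, open at both ends. Closed fingertips on the floor press the lever down, and push a wall to swing it. x axis: along the lever to the pivot.
- under_pin (a point): Point on the lever's middle line, 95 mm from the pivot, under the hood; it carries the tooth (8 mm wide, pointing up). It comes near below a marker at that gear. The real detents, hidden under the hood, are clocked an unknown amount up to 0.065 rad either way from the markers (the same for all three), and are 11 mm wide: the tooth enters only within 1.5 mm (0.016 rad). Feel for them.
- set_pin: The tall setting pin that marks the wanted gear: steel, 10 mm across, 20 mm high on a 16 mm base, standing on the hood 95 mm from the pivot, at one of the three nominal gears (swing -0.08, 0.17 or 0.42, each with an engraved line). Origin: centre of its foot, 112 mm above the worktop.
- plug_1: Low steel blanking plug, 16 mm across, 3 mm high, on the hood at one of the two gears not wanted. Origin: centre of its foot.
- plug_2: The other blanking plug, the same as plug_1.
- tin: Food tin, 76 mm across, 110 mm high, loose, to the right of the gearbox. Origin: centre of its underside. Bystander.
- aerosol: Aerosol can, 66 mm across, 187 mm high, loose, to the left of the gearbox. Origin: centre of its underside. Bystander.
- bottle: Small dark brown bottle with a black cap, 42 mm across, 54 mm high, loose, to the left of the gearbox. Origin: centre of its underside. Bystander.
- stone: Black hone stone in a wooden block, 56 x 170 x 29 mm, loose, lying to the right, past the tin. Origin: centre of its underside. Bystander.

How it is judged:
On the way:
1. the lever is pressed down and thrown out of the off slot (value of joint tip above 0.06 rad and value of joint swing above -0.27 rad), for 0.05 s.
At the end, for the whole second after the job is handed in: The lever is sprung fully up (tip under 0.02 rad) in the detent at the setting pin (the lever's point at 95 mm from the pivot within 12 mm of the pin, seen from above) and at rest (value of joint tip below 0.02 rad and horizontal distance between under_pin and set_pin below 0.012 m and velocity of joint swing between -0.05 and 0.05 rad/s); the robot touches nothing.
It fails at once if the lever springs up into another gear's detent (value of joint tip below 0.03 rad and value of joint swing above -0.27 rad and horizontal distance between under_pin and set_pin above 0.0135 m).
It fails at once if the tin is disturbed (moved over 30 mm) (distance of tin from where it was at the start of the episode above 0.03 m).
It fails at once if the small bottle is disturbed (moved over 30 mm) (distance of bottle from where it was at the start of the episode above 0.03 m).
It fails at once if the aerosol is disturbed (moved over 30 mm) (distance of aerosol from where it was at the start of the episode above 0.03 m).
It fails at once if the stone is disturbed (moved over 30 mm) (distance of stone from where it was at the start of the episode above 0.03 m).
It also fails if it takes over 42 s, if anything falls off the work surface, if the arm or the gripper's body presses on something with over 40 N, if the wrist force passes 120 N, or if a joint passes its speed limit or range.

## Robot

A 7-joint arm with a two-finger parallel gripper is mounted at the origin on the work surface; the furniture and walls round the work are solid. World frame = base frame: x ahead of the robot, y to its left, z up, the work surface at z = 0. Lengths are in m, angles in rad, forces in N, time in s.
With the tool pointing down it reaches from about 0.4 to 0.875 m from the base axis. Payload 4.4 kg.
Tool frame: the origin (TCP) lies at the very end of the fingers, on their centre line; the grasp point (between the pads) lies 19 mm behind it; z points along the fingers, y is the line along which they close (so a half turn about z gives the same grasp; the last joint's range is limited). The gripper opens to 85 mm and grips with 20 to 120 N. Pads are 22 mm wide; open, the fingers measure 114 mm over their backs; the gripper's body (76 mm by 85 mm) begins 54 mm behind the grasp point. The pads swing forward as they close: fully open they stand 13 mm farther back than shut.
Start: joints at [-1.277, 0.628, 0.038, 1.517, -0.027, 0.996, -0.02], TCP at [0.229, 0.608, 0.231] pointing down, gripper open.
Joint ranges: [-3.06, 3.06], [-0.37, 2.12], [-1.25, 1.32], [0.18, 2.47], [-1.1, 4.24], [0.23, 1.98], [-2.94, 2.94]. Speed limits (rad/s): [2.57, 2.57, 3.14, 3.14, 3.14, 3.14, 3.14].

## Interface

Orientations are given as a unit quaternion [x, y, z, w].
In Python, from workcell import sense, snapshot, hand_in gives the robot as it stands.
- The arm moves only by the tool play_rows, never from a script. Its argument "motion" is text: rows parted by semicolons, each of 7 numbers parted by spaces: the gripper command: -1 is fully open, 1 is shut, values between are in proportion, then the shift along the tool's x, y, z in mm, then the turn, a rotation vector about the tool's x, y, z in degrees. A call has 1 to 12 rows; each row is the pose to reach, as a shift and turn from the pose commanded when the call began, along the tool's axes at that moment; what a row does not reach only later rows make up. A row lasts 1/8 s, in which the tool goes at most 62.5 mm and 10.7 degrees, less where a joint would pass 70% of its speed; a pose out of reach is approached as far as the arm can. A call with a gripper value outside its range is refused whole. The fingers move at their own pace and stop on an object; the grip force is fixed at half the most. Time passes only in rows, so rows that repeat a pose let the fingers close. It gives the time, the measured TCP pose, the force, the opening and the grip force at its end, in the units of the state.
- sense(): the state, without advancing time (a new reading comes with each control period).
- snapshot(name): name is "scene" or "top" or "wrist"; returns a dict with "image" (420x560x3 uint8, red, green, blue), "range_z" (420x560 float32, m along the optical axis (not along the pixel's ray), 0 where there is no reading), "fov_y" (degrees; the focal length in pixels is half the picture's height over the tangent of half this angle, whatever the lens; pixels are square), "cx", "cy" (the principal point, pixels), "distortion" ([k1, k2, p1, p2, k3] as OpenCV has them; the pictures are not rectified), "world_to_cam" (4x4, takes a point from world to camera coordinates). Camera axes: x right, y down, z forward; pixel columns grow to the right and rows downward; lengths in m; the calibration is good to about 2 mm. A picture is of the moment at which its call begins.
- hand_in(): hands the job in; it is judged then, once.
The state is a dict: "time": time; "joints": joint angles; "joint_velocities": joint speeds; "effort": joint torques, N m; "tcp_pos": TCP position; "tcp_rot": TCP orientation; "contact_force": force on the tool from outside, world axes, zero at the start; "torque": the same for the moment, N m; "finger_gap": opening from 0.0 (shut) to 1.0 (fully open); "grasp_force": force on a finger pad.
Only numpy, scipy, OpenCV 4.12 (cv2) and the standard library are available. Lean on these libraries where they do the work, as an engineer would, in place of code of your own. Each camera call takes 0.05 s, during which the arm holds its last target. There are 200 camera calls.

## Working session

There is one attempt and no reset: what is moved stays moved. The work goes in short steps, Python scripts to look and compute and a tool call to move; the robot and the scene stay as the last step left them, time stands still between calls to the robot, and variables do not carry over. Pictures are saved under pics/ and viewed, at most 10 in all, crops included, and the job is handed in when it is done.

Besides the shell and the picture viewer there is one more tool, called by a JSON object that holds its "op" and its "data". play_rows: Moves the arm, as the interface text tells. Its arguments: {"type":"object","properties":{"motion":{"type":"string"}},"required":["motion"]}

```bash
mkdir -p pics; cat > h.py <<'E'
import numpy as np, cv2
from workcell import sense, snapshot, hand_in
def K(s):
    f=s["image"].shape[0]/2/np.tan(np.radians(s["fov_y"])/2)
    return np.array([[f,0,s["cx"]],[0,f,s["cy"]],[0,0,1]])
def ray(s,uv):
    n=cv2.undistortPoints(np.array(uv,float).reshape(-1,1,2),K(s),np.array(s["distortion"],float)).reshape(-1,2)
    M=np.linalg.inv(s["world_to_cam"]); d=np.c_[n,np.ones(len(n))]@M[:3,:3].T
    return M[:3,3],d
def plane(s,uv,z):
    o,d=ray(s,uv); return o+d*((z-o[2])/d[:,2])[:,None]
def cloud(s):
    h,w=s["range_z"].shape; v,u=np.mgrid[:h,:w]
    o,d=ray(s,np.c_[u.ravel(),v.ravel()])
    return (o+d*s["range_z"].ravel()[:,None]).reshape(h,w,3)
def save(s,n): cv2.imwrite(f"pics/{n}.png",s["image"][:,:,::-1])
E
python3 - <<'E'
from h import *
import pickle
for n in("scene","top"):
    s=snapshot(n); save(s,n); pickle.dump(s,open(n+".pkl","wb")); print(n,np.linalg.inv(s["world_to_cam"])[:3].round(3).tolist(),s["fov_y"])
s=sense(); print(s["time"],s["tcp_pos"],s["tcp_rot"],s["contact_force"])
E
```

```text
scene [[-0.852, -0.27, 0.449, -0.206], [-0.524, 0.412, -0.746, 1.233], [0.016, -0.871, -0.492, 0.802]] 52.67248968776635
top [[0.026, -0.99, 0.137, 0.227], [-1.0, -0.026, -0.004, 0.151], [0.007, -0.137, -0.991, 1.601]] 46.05144106075694
0.1 [0.22866598 0.60785587 0.23049637] [ 1.78956071e-01  9.83856699e-01 -8.38385489e-04 -1.33516774e-04] [-0.16579383  0.08102337  0.2528662 ]
```

View pics/top.png

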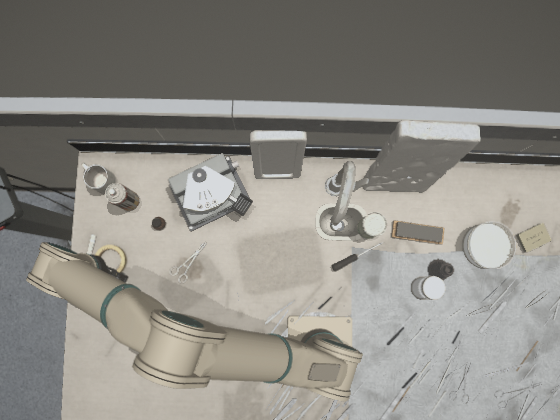

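View pics/scene.png

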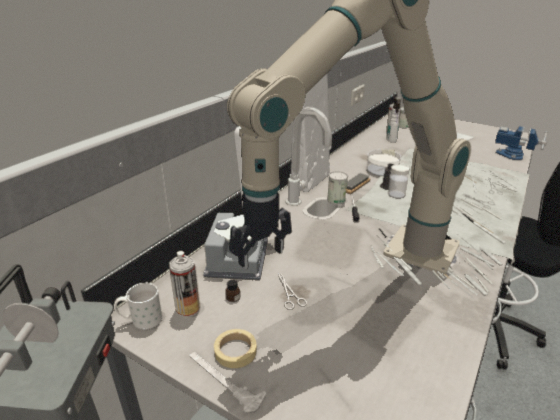

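The top view shows the gearbox at about (207,192), hood fan opening to lower right, saddle at (240,206), tall pin and markings near (205,195). Next I'll zoom in and measure.

```bash
python3 - <<'E'
from h import *
import pickle
s=pickle.load(open("top.pkl","rb"))
c=s["image"][145:245,150:265]
cv2.imwrite("pics/topz.png",cv2.resize(c,None,fx=6,fy=6,interpolation=cv2.INTER_CUBIC)[:,:,::-1])
P=cloud(s)
for v,u in [(174,199),(190,200),(206,240),(195,210),(222,158),(198,120),(223,374),(215,200)]: print((u,v),P[v,u].round(3))
E
```

```text
(199, 174) [0.532 0.389 0.116]
(200, 190) [0.483 0.384 0.116]
(240, 206) [0.441 0.262 0.084]
(210, 195) [0.467 0.352 0.119]
(158, 222) [0.388 0.523 0.051]
(120, 198) [0.445 0.615 0.161]
(374, 223) [ 0.396 -0.15   0.108]
(200, 215) [0.414 0.39  0.05 ]
```

View pics/topz.png

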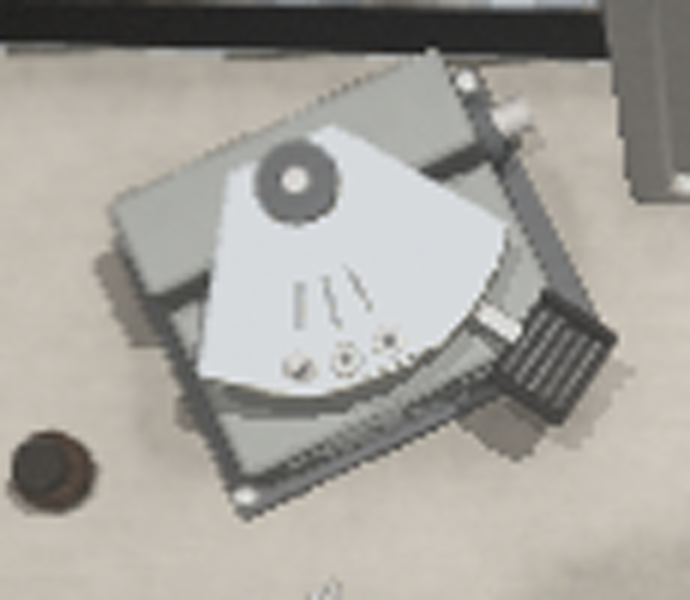

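The zoom shows: pivot cap (297,180), markers at (299,365), (346,358) and (388,342), the leftmost looking like the tall pin, and the saddle at (557,357).

```bash
python3 - <<'E'
from h import *
import pickle
s=pickle.load(open("top.pkl","rb"))
z=lambda a,b:(150+(a+.5)/6-.5,145+(b+.5)/6-.5)
piv=plane(s,[z(297,180)],.122)[0]; sad=plane(s,[z(557,357)],.09)[0]
m=plane(s,[z(299,367),z(346,358),z(388,342)],.115)
print(piv,sad,np.linalg.norm((sad-piv)[:2]))
ang=lambda p:np.arctan2(*(p-piv)[1::-1])
print([ (ang(p),np.linalg.norm((p-piv)[:2])) for p in m], ang(sad))
P=cloud(s)
for v in range(200,212): print((P[v,192:220,2]*1000).round().astype(int))
st=sense();from scipy.spatial.transform import Rotation as R
print(R.from_quat(st["tcp_rot"]).as_matrix().round(3), st["finger_gap"])
E
```

```text
[0.52923281 0.38811573 0.122     ] [0.44633476 0.25448571 0.09      ] 0.15725478944193766
[(np.float64(-3.093329419663207), np.float64(0.09525102477880922)), (np.float64(-2.8367590430251686), np.float64(0.09424133051819003)), (np.float64(-2.595814351824751), np.float64(0.09492036088907269))] -2.126048402929712
[115 116 106 114 117 114 112 111 108 114 119 111 113 119 114 113 114 112
 115 118 115 118 118 119 115 111 117 109]
[110 109 113 112 110 111 110 112 114 114 109 109 116 115 111 113 114 111
 116 114 117 116 119 110 121 116 118 109]
[ 112  111  113  112  116  115  118  115  114  112  113  118  116  114
  116  115  117  107  115  113  115  117  122  118  119 1601  112  118]
[110 116 112 115 109 117 114 112 118 110 115 110 111 113 113 114 114 111
 106 113 104 114 123 111 121 107 114 110]
[115 112 115 112 110 113 129 134 132 115 114 113 113 119 118 120 113 118
 115 112 113 109 114 111 113 115 113 117]
[116 107 115 113 118 115 140 133 138 120 111 114 116 117 115 115 116 121
 111 122 117 115 114 109 111 115 108 104]
[112 110 108 115 111 121 134 128 129 117 113 112 107 107 114 111 119 116
 111 113 109 119 119 113 115 107  97  59]
[105 111 116 114 111 110 111 114 118 115 113 106 116 112 116 115 114 110
 113 117 112 112 114 112  93  58  61  62]
[107 114 111 112 117 111 109 116 119 114 112 118 107 110 115 115 112 114
 114 113 122 110  93  59  60  54  56  54]
[112 113 117 113 111 106 106 115 117 112 114 109 119 106 118 122 117 108
 106 116  94  58  59  55  56  62  66  59]
[112 116 115 117 113 114 112 113 109 113 114 111 110 109 111 106  97  90
  56  58  64  63  61  60  57  63  56  59]
[  65   61   55   88   95  105  102  106  108  105   96   99   97   91
   57   59   57   63   63   61   62   68 1601   61   58   52   59   55]
[[-0.936  0.352 -0.001]
 [ 0.352  0.936 -0.002]
 [-0.    -0.002 -1.   ]] 1.0013139892822516
```

The tall pin is the leftmost marker (z ≈ 0.13, r ≈ 95 mm), so the wanted gear is nominal 0.42. Gearbox yaw is about 0.47 and the lever is at about -0.54. I'll move above the saddle with the fingers shut.

{"op": "play_rows", "data": {"motion": "1 -47 -36 0 0 0 2; 1 -94 -73 0 0 0 4; 1 -141 -109 0 0 0 6; 1 -188 -146 0 0 0 8; 1 -235 -182 0 0 0 10; 1 -282 -219 0 0 0 11; 1 -329 -255 0 0 0 11; 1 -329 -255 0 0 0 11; 1 -329 -255 20 0 0 11; 1 -329 -255 50 0 0 11; 1 -329 -255 50 0 0 11; 1 -329 -255 50 0 0 11"}}

```text
time: 1.6
tcp_pos: [0.447, 0.2547, 0.1819]
tcp_rot: [0.272, 0.962, 0.0, 0.0]
contact_force: [-0.3, -0.1, 0.5]
finger_gap: -0.006
grasp_force: 0.0
```

```bash
python3 - <<'E'
from h import *
import pickle
from scipy.spatial.transform import Rotation as R
s=snapshot("wrist"); save(s,"w1"); pickle.dump(s,open("w1.pkl","wb"))
s=snapshot("top"); save(s,"t1"); pickle.dump(s,open("t1.pkl","wb"))
t=sense(); print(t["time"],t["tcp_pos"],t["contact_force"],t["finger_gap"],t["joints"]); print(R.from_quat(t["tcp_rot"]).as_matrix().round(3))
E
```

```text
1.7 [0.44748554 0.25463449 0.18234716] [ 1.31248078 -0.36028163 -0.20343423] -0.0008249073601874521 [-0.63817338  0.50454941  0.09610529  1.94792205 -0.07317337  0.69042392
  0.52188048]
[[-0.852  0.524  0.002]
 [ 0.524  0.852  0.001]
 [-0.001  0.002 -1.   ]]
```

View pics/w1.png

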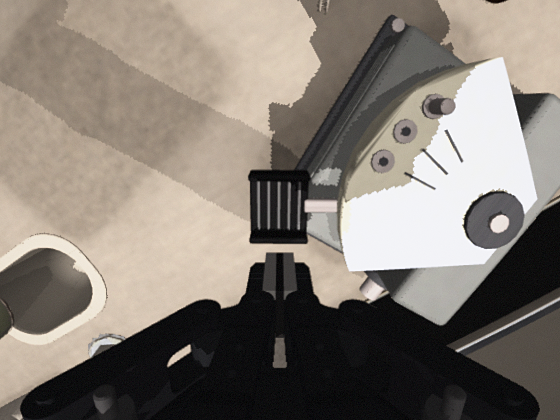

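The wrist view shows the saddle centred at about (279,207), its walls at rows 176 and 238, the pivot at (497,222), the plugs at (382,161) and (404,131), and the tall pin's base at (433,106). The fingertips are at about (279,256).

```bash
python3 - <<'E'
from h import *
import pickle
s=pickle.load(open("w1.pkl","rb"))
piv=plane(s,[(496,221)],.122)[0]; sad=plane(s,[(279,207)],.092)[0]
m=plane(s,[(433,107)],.112); m=np.r_[m,plane(s,[(405,131),(383,161)],.115)]
a=lambda p:np.arctan2(*(p-piv)[1::-1])
print(piv,sad,np.linalg.norm((sad-piv)[:2]),a(sad))
for p in m: print(p,a(p),np.linalg.norm((p-piv)[:2]))
w=plane(s,[(279,177),(279,238),(250,207),(308,207)],.096); print(w, np.linalg.norm(w[0]-w[1]),np.linalg.norm(w[2]-w[3]))
E
```

```text
[0.52288565 0.385231   0.122     ] [0.44248666 0.25626742 0.092     ] 0.15197237436254343 -2.1282615565194742
[0.43158476 0.38072975 0.112     ] -3.0923312548045883 0.09141178319438606
[0.43518318 0.35714029 0.115     ] -2.831621687009444 0.09209132318399192
[0.44532391 0.33590827 0.115     ] -2.575182351412957 0.09191602599982879
[[0.42180702 0.2689778  0.096     ]
 [0.46294862 0.24368084 0.096     ]
 [0.42995861 0.2382906  0.096     ]
 [0.45288604 0.27555151 0.096     ]] 0.04829666177490591 0.04374976433817669
```

{"op": "play_rows", "data": {"motion": "1 3 -2 40 0 0 0; 1 3 -2 80 0 0 0; 1 3 -2 93 0 0 0; 1 3 -2 98 0 0 0; 1 3 -2 104 0 0 0; 1 3 -2 110 0 0 0; 1 3 -2 116 0 0 0; 1 3 -2 116 0 0 0"}}

```text
time: 2.7
tcp_pos: [0.4446, 0.2547, 0.0661]
tcp_rot: [0.272, 0.962, 0.001, 0.001]
contact_force: [-1.5, 0.5, 6.3]
finger_gap: -0.001
grasp_force: 3.3
```

```bash
python3 - <<'E'
from h import *
from scipy.spatial.transform import Rotation as R
s=snapshot("wrist"); save(s,"w2")
t=sense(); print(t["time"],t["tcp_pos"],t["contact_force"]);M=R.from_quat(t["tcp_rot"]).as_matrix();print(M.round(3))
# arc waypoints, swing from s0 at constant radius, in tool axes
piv=np.array([.526,.3865]);p0=t["tcp_pos"][:2]-piv
r=np.linalg.norm(p0);a0=np.arctan2(p0[1],p0[0]);print(r,a0)
for d in np.arange(0.07,0.9,.07):
    p=r*np.array([np.cos(a0-d),np.sin(a0-d)])-p0
    print(d.round(2),(1000*M[:2,:2].T@p).round(1),np.degrees(d).round(1))
E
```

```text
2.75 [0.44460384 0.25475637 0.06625065] [0.39180199 0.35293549 6.25749305]
[[-0.852  0.524  0.003]
 [ 0.524  0.852  0.002]
 [-0.001  0.003 -1.   ]]
0.1548603185790413 -2.124228547394088
0.07 [10.8  0.4] 4.0
0.14 [21.6  1.6] 8.0
0.21 [32.3  3.5] 12.0
0.28 [42.8  6.1] 16.0
0.35 [53.1  9.5] 20.1
0.42 [63.1 13.6] 24.1
0.49 [72.8 18.4] 28.1
0.56 [82.2 23.8] 32.1
0.63 [91.2 29.9] 36.1
0.7 [99.7 36.6] 40.1
0.77 [107.7  43.9] 44.1
0.84 [115.2  51.7] 48.1
```

View pics/w2.png

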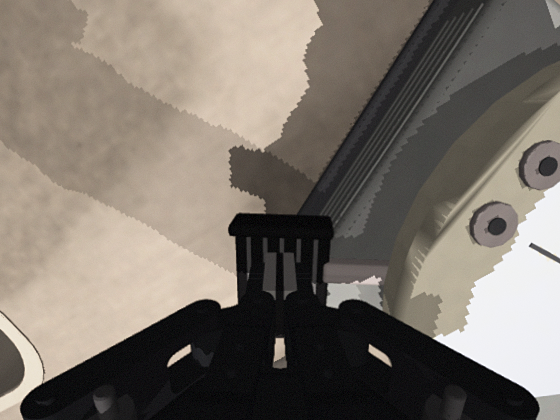

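Fingers are in the channel with its wall at the top of the frame, and the lever is down (6.3 N, tip ≈ 0.105). Next is the throw along the arc.

{"op": "play_rows", "data": {"motion": "1 11 0 1.5 0 0 4; 1 22 1.5 1.5 0 0 8; 1 32 3.5 1.5 0 0 12; 1 43 6 1.5 0 0 16; 1 53 9.5 1.5 0 0 20; 1 63 13.5 1.5 0 0 24; 1 73 18.5 1.5 0 0 28; 1 82 24 1.5 0 0 32; 1 91 30 1.5 0 0 36; 1 100 36.5 1.5 0 0 40; 1 108 44 1.5 0 0 44; 1 108 44 1.5 0 0 44"}}

```text
time: 4.25
tcp_pos: [0.3754, 0.3504, 0.065]
tcp_rot: [0.613, 0.79, 0.002, 0.0]
contact_force: [-0.1, 1.6, 7.4]
finger_gap: 0.003
grasp_force: 3.4
```

```bash
python3 - <<'E'
from h import *
import pickle
from scipy.spatial.transform import Rotation as R
s=snapshot("wrist"); save(s,"w3"); pickle.dump(s,open("w3.pkl","wb"))
s=snapshot("top"); cv2.imwrite("pics/t3.png",cv2.resize(s["image"][145:245,150:265],None,fx=5,fy=5)[:,:,::-1])
a=cv2.imread("pics/w3.png");b=cv2.imread("pics/t3.png")
cv2.imwrite("pics/c3.png",np.hstack([cv2.resize(a,(480,360)),cv2.resize(b,(320,360))]))
t=sense(); print(t["time"],t["tcp_pos"],t["contact_force"]);M=R.from_quat(t["tcp_rot"]).as_matrix();print(M.round(3))
piv=np.array([.526,.3865]);p0=t["tcp_pos"][:2]-piv
print(np.linalg.norm(p0),np.arctan2(p0[1],p0[0]), 3.612-np.arctan2(p0[1],p0[0])-2*np.pi)
E
```

```text
4.35 [0.37565947 0.34948158 0.06500231] [0.68102066 0.69028256 7.01251264]
[[-0.249  0.968  0.003]
 [ 0.968  0.249  0.003]
 [ 0.002  0.004 -1.   ]]
0.15483099556876687 -2.900164936314409 0.22897962913482317
```

View pics/c3.png

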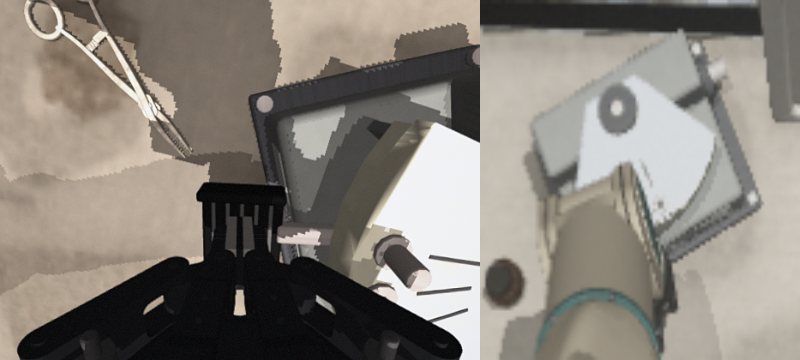

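The lever moved with the fingers, with no slip against the saddle, and is now about 0.19 rad short of the pin. I'll advance 0.07 rad while pressed, then ease up to about tip 0.05 so the lever rides under the gate.

{"op": "play_rows", "data": {"motion": "1 5.5 0 0 0 0 2; 1 11 0.5 0 0 0 4; 1 11 0.5 0 0 0 4; 1 11 0.5 -3 0 0 4; 1 11 0.5 -6 0 0 4; 1 11 0.5 -6 0 0 4"}}

```text
time: 5.1
tcp_pos: [0.3724, 0.3588, 0.0701]
tcp_rot: [0.64, 0.768, 0.0, -0.0]
contact_force: [-0.6, 0.2, -0.7]
finger_gap: -0.002
grasp_force: 0.0
```

{"op": "play_rows", "data": {"motion": "1 0 0 -2 0 0 0; 1 0 0 -4 0 0 0; 1 0 0 -4 0 0 0"}}

```text
time: 5.48
tcp_pos: [0.3723, 0.3587, 0.0739]
tcp_rot: [0.64, 0.768, 0.0, 0.0]
contact_force: [0.3, 0.5, 0.5]
finger_gap: 0.002
grasp_force: 0.0
```

{"op": "play_rows", "data": {"motion": "1 2 0 0 0 0 0; 1 4 0 0 0 0 0.7; 1 6 0 0 0 0 1.5; 1 8 0 0 0 0 2; 1 8 0 0 0 0 2"}}

```text
time: 6.1
tcp_pos: [0.3707, 0.3667, 0.0738]
tcp_rot: [0.653, 0.757, -0.0, -0.0]
contact_force: [-1.0, -0.0, 0.5]
finger_gap: 0.002
grasp_force: 0.0
```

{"op": "play_rows", "data": {"motion": "1 1.5 0 0 0 0 0.5; 1 3 0 0 0 0 1; 1 3 0 0 0 0 1"}}

```text
time: 6.48
tcp_pos: [0.3703, 0.3696, 0.0738]
tcp_rot: [0.66, 0.751, 0.0, -0.0]
contact_force: [-1.1, -0.2, 0.2]
finger_gap: 0.002
grasp_force: 0.0
```

{"op": "play_rows", "data": {"motion": "1 1.5 0 0 0 0 0.5; 1 3 0 0 0 0 1; 1 3 0 0 0 0 1"}}

```text
time: 6.85
tcp_pos: [0.37, 0.3717, 0.0737]
tcp_rot: [0.667, 0.745, -0.0, 0.0]
contact_force: [0.4, -2.3, -0.0]
finger_gap: 0.0
grasp_force: 1.4
```

{"op": "play_rows", "data": {"motion": "1 1.5 0 0 0 0 0.5; 1 3 0 0 0 0 1; 1 3 0 0 0 0 1"}}

```text
time: 7.22
tcp_pos: [0.3698, 0.3756, 0.0738]
tcp_rot: [0.673, 0.74, 0.0, 0.0]
contact_force: [0.9, -2.3, -0.3]
finger_gap: -0.001
grasp_force: 1.4
```

The wall is in contact and the lever is sliding at about 2 N. I'll keep pushing gently.

{"op": "play_rows", "data": {"motion": "1 1.5 0 0 0 0 0.5; 1 3 0 0 0 0 1; 1 3 0 0 0 0 1"}}

```text
time: 7.6
tcp_pos: [0.3695, 0.3787, 0.0738]
tcp_rot: [0.68, 0.734, 0.0, 0.0]
contact_force: [0.3, -1.8, -0.3]
finger_gap: -0.003
grasp_force: 1.4
```

{"op": "play_rows", "data": {"motion": "1 1.5 0 0 0 0 0.5; 1 3 0 0 0 0 1; 1 3 0 0 0 0 1"}}

```text
time: 7.98
tcp_pos: [0.3694, 0.3817, 0.0738]
tcp_rot: [0.686, 0.728, 0.0, 0.0]
contact_force: [2.1, -2.3, 0.2]
finger_gap: -0.002
grasp_force: 1.5
```

{"op": "play_rows", "data": {"motion": "1 1.5 0 0 0 0 0.5; 1 3 0 0 0 0 1; 1 3 0 0 0 0 1"}}

```text
time: 8.35
tcp_pos: [0.3693, 0.3849, 0.0739]
tcp_rot: [0.692, 0.722, 0.0, 0.0]
contact_force: [3.0, -2.2, -0.0]
finger_gap: 0.001
grasp_force: 1.4
```

{"op": "play_rows", "data": {"motion": "1 1.5 0 0 0 0 0.5; 1 3 0 0 0 0 1; 1 3 0 0 0 0 1"}}

```text
time: 8.72
tcp_pos: [0.3685, 0.3879, 0.0738]
tcp_rot: [0.698, 0.716, 0.0, -0.0]
contact_force: [2.4, -2.2, 0.6]
finger_gap: 0.001
grasp_force: 1.1
```

{"op": "play_rows", "data": {"motion": "1 1.5 0 0 0 0 0.5; 1 3 0 0 0 0 1; 1 3 0 0 0 0 1"}}

```text
time: 9.1
tcp_pos: [0.3683, 0.391, 0.0738]
tcp_rot: [0.705, 0.71, 0.0, -0.0]
contact_force: [1.0, -1.1, 1.4]
finger_gap: 0.005
grasp_force: 0.8
```

{"op": "play_rows", "data": {"motion": "1 1.5 0 0 0 0 0.5; 1 3 0 0 0 0 1; 1 3 0 0 0 0 1"}}

```text
time: 9.48
tcp_pos: [0.3682, 0.3947, 0.0741]
tcp_rot: [0.711, 0.704, 0.0, -0.001]
contact_force: [-1.5, 0.6, 5.1]
finger_gap: -0.002
grasp_force: 2.4
```

Force is now 5 N upward, so the lever has sprung up under the fingers, near the pin. I'll lift slowly and back the fingers off the wall a little.

{"op": "play_rows", "data": {"motion": "1 0 0 -2 0 0 0; 1 0 0 -4 0 0 0; 1 0 0 -7 0 0 0; 1 -1 0 -10 0 0 0; 1 -3 0 -13 0 0 0; 1 -4 0 -20 0 0 0; 1 -4 0 -50 0 0 0; 1 -4 0 -100 0 0 0; 1 -4 0 -130 0 0 0; 1 -4 0 -130 0 0 0"}}

```text
time: 10.72
tcp_pos: [0.37, 0.3901, 0.2062]
tcp_rot: [0.711, 0.703, 0.002, -0.0]
contact_force: [-0.8, 0.1, -0.5]
finger_gap: 0.002
grasp_force: 0.0
```

```bash
python3 - <<'E'
from h import *
import pickle
s=snapshot("wrist"); save(s,"w4"); pickle.dump(s,open("w4.pkl","wb"))
t=sense(); print(t["time"],t["tcp_pos"],t["contact_force"])
E
```

```text
10.775 [0.36892717 0.38956233 0.20465112] [-0.63326788 -0.25684262  0.92927379]
```

View pics/w4.png

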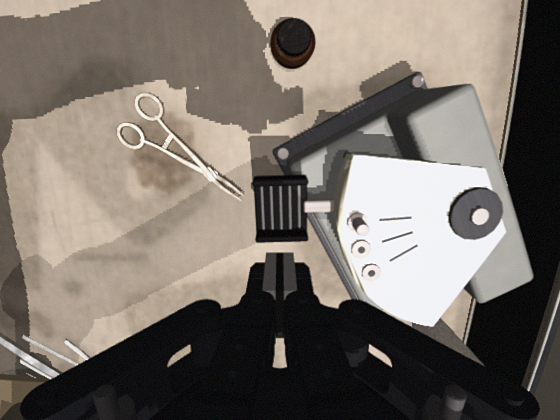

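The wrist view shows the saddle at (280,208), the lever stem at (317,207), the pin at (357,223) and the pivot at (480,216). I'll check the saddle height and the angle.

```bash
python3 - <<'E'
from h import *
import pickle
s=pickle.load(open("w4.pkl","rb"));P=cloud(s)
for n,(u0,u1,v0,v1) in dict(hood=(400,440,170,200),floor=(262,298,190,225),wallT=(262,298,178,183),wallB=(262,298,237,240)).items():
    print(n,np.median(P[v0:v1,u0:u1,2]))
sad=plane(s,[(280,208)],.092)[0];piv=plane(s,[(479,215)],.122)[0];pin=plane(s,[(360,224)],.112)[0]
a=lambda p:np.arctan2(*(p-piv)[1::-1])%(2*np.pi)
print(a(sad),a(pin),(a(sad)-a(pin))*95,np.linalg.norm((sad-piv)[:2]),np.linalg.norm((pin-piv)[:2]))
E
```

```text
hood 0.11261444971338813
floor 0.08376766148271045
wallT 0.09616340770461865
wallB 0.09639691228086139
3.152818192422571 3.24799465349733 -9.04176380210208 0.15436048738053848 0.09117246214713451
```

Saddle floor is at 83.8 mm, so the lever is fully up. It sits within 12 mm of the pin on either estimate, and the hand is clear.

```bash
python3 -c "
from workcell import hand_in
print(hand_in())"
```

```text
the job is handed in; nothing more can be done
None
```

The lever is sprung fully up in the detent at the tall setting pin, by my measurements 4 to 9 mm from the pin against the 12 mm limit; the hand is clear, the arm's path kept clear of the bystanders, and the job is handed in at about 11 s (no verdict came back).

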